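# Push the spool crate up the ramp into its bay

## Task

Put the two thread spools, one standing in the little plywood bay at the top of the ramp and one beside it, into the small wooden crate while the crate is still on the counter. Then slide the crate, without lifting it, to the foot of the ramp and push it up endways until its rear edge drops behind the lip and it sits flat in the bay, both spools inside. Leave the desk bell and the stack of cards where they are.

Things in the scene. Friction and masses are not known exactly. Their poses are not given: they have to be found in the camera images.
- crate_center (a point): Open-topped small wooden crate, 90 long (its x) x 88 wide (its y) x 38 high, both ends alike. End walls (across its x) 8 thick, side walls 5, floor 5; inside 74 x 78. 0.2 to 0.4 kg. Point at its middle, half-way up (19 above its underside). Friction about 0.6 on the counter, 0.3 on the ramp (let go there, it may slide back). It and the bell stand nearer the robot than the ramp, one left and one right.
- ramp: Plywood ramp with a bay at its top, fixed. Origin on the counter below the inner face of the lip, midway across; x points level up the ramp into the bay, y left, z up. A 6 wide metal lip strip (x = -6 to 0) has its top 19 above the counter, then a 9 mm drop to the bay floor. Side rails 6 thick, inner faces at y = -50 and +50, 34 high along the bay (x = -6 to 100).
- ramp_foot (a point): Middle of the ramp's bottom edge, on the counter, 60 short of the lip's inner face; axes as the ramp's. The face, 100 wide, rises straight from here to 19 high over 54 mm; side rails stand 12 above it from the foot on.
- ramp_bay (a point): Centre of the bay's level floor, 10 above the counter; axes as the ramp's. The floor is 100 long (x) and 100 wide, from the lip's inner face to a back stop 36 high above the counter and 8 thick. The crate goes in endways with 6 mm to spare each side and 10 mm of play lengthwise; no latch or spring.
- spool_1_center (a point): Thread spool, 29 across its two flanges (each about 9 thick), 16 across between them, 40 high, standing upright on the bay floor. 30 g. Point on its axis, half-way up.
- spool_2_center (a point): A second thread spool of the same size and shape, standing upright on the counter just to the right of the ramp. Point on its axis, half-way up.
- desk_bell: Desk bell, a metal dome on a black base, 84 across and 65 high. Origin at the centre of its underside. Not to be disturbed.
- card_stack: Stack of business cards in a low stand, 57 (x) x 87 (y) x 19 high, to the left of the bay. Origin at the centre of its underside. Not to be disturbed.
Not all that is in view belongs to the job. Leave any blue look-alike of the part that bears spool_2_center alone.

How it is judged:
By the outcome, as a careful person would: the job done as asked, in the order asked, and still so for the second after the job is handed in, with the robot touching nothing.
It also fails if it takes over 72 s, if anything falls off the work surface, if the arm or the gripper's body presses on something with over 40 N, if the wrist force passes 120 N, or if a joint passes its speed limit or range.

## Robot

A 7-joint arm with a two-finger parallel gripper is mounted at the origin on the work surface; the furniture and walls round the work are solid. World frame = base frame: x ahead of the robot, y to its left, z up, the work surface at z = 0. Lengths are in mm, angles in rad, forces in N, time in s.
With the tool pointing down it reaches from about 400 to 875 mm from the base axis. Payload 4.4 kg.
Tool frame: the origin (TCP) lies at the very end of the fingers, on their centre line; the grasp point (between the pads) lies 19 mm behind it (ctrl.grasp_offset is the distance from the TCP to the grasp point, in mm); z points along the fingers, y is the line along which they close (so a half turn about z gives the same grasp; the last joint's range is limited). The gripper opens to 85 mm and grips with 20 to 120 N. Pads are 22 mm wide; open, the fingers measure 114 mm over their backs; the gripper's body (76 mm by 85 mm) begins 54 mm behind the grasp point. The pads swing forward as they close: fully open they stand 13 mm farther back than shut.
Start: joints at [1.259, 0.628, 0.038, 1.517, -0.027, 0.996, -0.02], TCP at [158.193, -630.47, 231.313] pointing down, gripper open.
Joint ranges: [-3.06, 3.06], [-0.37, 2.12], [-1.25, 1.32], [0.18, 2.47], [-1.1, 4.24], [0.23, 1.98], [-2.94, 2.94]. Speed limits (rad/s): [2.57, 2.57, 3.14, 3.14, 3.14, 3.14, 3.14].

## Interface

Orientations are given as [roll, pitch, yaw] about the fixed x, y, z axes, in that order (R = Rz(yaw) Ry(pitch) Rx(roll)).
In Python, from cell import status, cams, ctrl gives the robot as it stands.
- The arm moves only by the tool move_arm, never from a script. Its argument "plan" is a list of rows, each a list of 3 entries, a list of its own where there are three numbers: the shift along the world's x, y, z in mm, then the turn, a rotation vector about the world's x, y, z in degrees, then the opening, from 0 (shut) to 1 (fully open). In form: [[[x, y, z], [wx, wy, wz], gripper], ...]. A call has 1 to 10 rows; each row shifts and turns the commanded pose from where the row before left it; what a row does not reach is not made up. A row lasts 1/8 s, in which the tool goes at most 62.5 mm and 10.7 degrees, less where a joint would pass 70% of its speed; a pose out of reach is approached as far as the arm can. A call with a gripper value outside its range is refused whole. The fingers move at their own pace and stop on an object; the grip force is fixed at half the most. Time passes only in rows, so rows that do not move let the fingers close. It gives the time, the measured TCP pose, the force, the opening and the grip force at its end, in the units of the state.
- status.read_state(): the state, without advancing time (a new reading comes with each control period).
- cams.get_image(name): name is "scene" or "top" or "wrist"; returns the picture (384x512x3 uint8, blue, green, red); there is no depth.
- cams.camera_params(name): a dict with "K" (3x3 intrinsics, pixels), "k1" (the pictures are not rectified: a ray, as slopes to the right and down, at radius r is drawn at 1 + k1 r^2 times it, then the intrinsics apply), "pose" (4x4, takes a point from camera to world coordinates); the wrist camera has in their place "tool_from_camera" (4x4, takes a point from camera to tool coordinates, whose origin is the TCP and whose axes are the flange's). Camera axes: x right, y down, z forward; pixel columns grow to the right and rows downward; lengths in mm; the calibration is good to about 2 mm. A picture is of the moment at which its call begins: read the wrist's pose just before it. camera_params takes no time and is no camera call.
- ctrl.finish_job(): hands the job in; it is judged then, once.
The state is a dict: "clock": time; "qpos": joint angles; "qd": joint speeds; "tau": joint torques, N m; "eef_pos": TCP position; "tool_rot": TCP orientation; "force": force on the tool from outside, world axes, zero at the start; "torque": the same for the moment, N m; "width": finger opening in mm; "gripper_force": force on a finger pad.
Only numpy, scipy, OpenCV 4.12 (cv2) and the standard library are available. Lean on these libraries where they do the work, as an engineer would, in place of code of your own. Each camera call takes 0.05 s, during which the arm holds its last target. There are 200 camera calls.

## Working session

There is one attempt and no reset: what is moved stays moved. The work goes in short steps, Python scripts to look and compute and a tool call to move; the robot and the scene stay as the last step left them, time stands still between calls to the robot, and variables do not carry over. Pictures are saved under pics/ and viewed, at most 11 in all, crops included, and the job is handed in when it is done.

Besides the shell and the picture viewer there is one more tool, called after "Request:" as name(argument=value, ...) on one line, values as JSON. move_arm: Moves the arm, as the interface text tells. Its arguments: {"type":"object","properties":{"plan":{"type":"array","items":{"type":"array"}}},"required":["plan"]}

```bash
mkdir -p pics; ls
cat > h.py <<'E'
import numpy as np, cv2
from cell import status, cams, ctrl
def ray(name,uv,T=None):
    p=cams.camera_params(name);K=np.array(p["K"]);k=p["k1"]
    x=(uv[0]-K[0,2])/K[0,0];y=(uv[1]-K[1,2])/K[1,1]
    rd=np.hypot(x,y);r=rd
    for _ in range(30): r=rd/(1+k*r*r)
    s=r/rd if rd>0 else 1
    P=np.array(p["pose"]) if T is None else T@np.array(p["tool_from_camera"])
    d=P[:3,:3]@np.array([x*s,y*s,1]);return P[:3,3],d
def onz(name,uv,z,T=None):
    o,d=ray(name,uv,T);return o+d*(z-o[2])/d[2]
def proj(name,X):
    p=cams.camera_params(name);K=np.array(p["K"]);P=np.linalg.inv(np.array(p["pose"]))
    c=P[:3,:3]@np.array(X)+P[:3,3];x,y=c[:2]/c[2];s=1+p["k1"]*(x*x+y*y)
    return K[0,0]*x*s+K[0,2],K[1,1]*y*s+K[1,2]
E
python3 - <<'E'
from h import *
for n in("scene","top"):
    im=cams.get_image(n);cv2.imwrite(f"pics/{n}0.png",im);p=cams.camera_params(n);print(n,p["K"],p["k1"],np.round(p["pose"],3).tolist())
s=status.read_state();print({k:np.round(v,3).tolist() for k,v in s.items()})
E
```

```text
pics
scene [[410.48772376   0.         257.54461688]
 [  0.         410.48772376 189.13702845]
 [  0.           0.           1.        ]] -0.013708197543322526 [[0.756, -0.528, 0.388, 173.948], [-0.655, -0.604, 0.454, -510.548], [-0.006, -0.597, -0.802, 711.189], [0.0, 0.0, 0.0, 1.0]]
top [[388.77488128   0.         260.62295314]
 [  0.         388.77488128 192.36130272]
 [  0.           0.           1.        ]] -0.12990107554268385 [[-0.017, -0.997, 0.075, 455.729], [-1.0, 0.016, -0.011, -107.157], [0.01, -0.075, -0.997, 905.962], [0.0, 0.0, 0.0, 1.0]]
{'clock': 0.1, 'qpos': [1.259, 0.629, 0.038, 1.518, -0.027, 0.996, -0.02], 'qd': [0.0, -0.005, -0.0, -0.001, 0.001, 0.0, -0.0], 'tau': [0.004, -56.453, 1.231, -19.397, 0.011, 0.005, -0.0], 'eef_pos': [158.051, -629.876, 230.462], 'tool_rot': [-3.14, 0.0, 0.246], 'force': [-0.006, -0.084, 0.66], 'torque': [0.012, -0.008, -0.025], 'gripper_force': 0.0, 'width': 85.276}
```

View pics/top0.png

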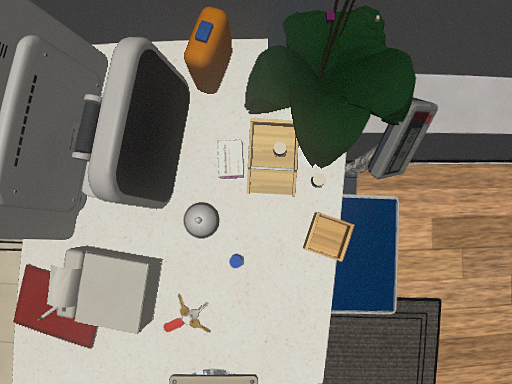

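View pics/scene0.png

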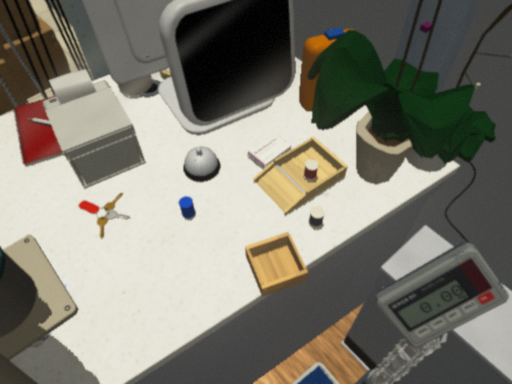

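The top view shows the crate at (329,236), the ramp and bay over (248–298,120–195) with spool 1 at (279,148), spool 2 at (318,181), bell (201,220) and cards (230,158). The blue spool at (236,261) is the decoy. In the scene view spool 1 is at (311,169), spool 2 at (316,216), blue at (187,207), and the plant hangs over the right-hand back corner of the bay.

Candidates for spool 2: the dark/white spool at top (318,181), right of the ramp, and the blue one at top (236,261), left of and nearer than the ramp. I choose (318,181). I'll check it in a crop.

Run:
```python
import cv2
a=cv2.imread("pics/top0.png")[105:275,190:370];b=cv2.imread("pics/scene0.png")[120:300,230:410]
a=cv2.resize(a,(400,378),interpolation=cv2.INTER_CUBIC);b=cv2.resize(b,(400,400),interpolation=cv2.INTER_CUBIC)[:378]
cv2.imwrite("pics/c1.png",cv2.hconcat([a,b]))
```

```text
(no output)
```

View pics/c1.png

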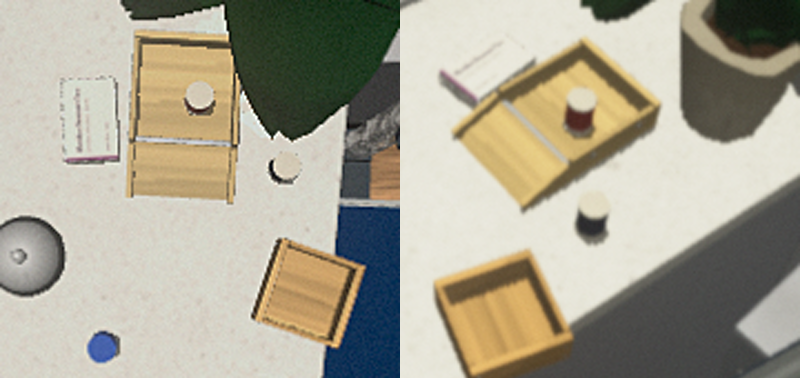

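Run:
```python
from h import *
def t(u,v):return (190+(u+.5)/2.2222-.5,105+(v+.5)/2.2235-.5)
def s(u,v):return (230+(u+.5)/2.2222-.5,120+(v+.5)/2.2222-.5)
def pr(l,*a):print(l,[np.round(x,1).tolist() for x in a])
for n,nm in(("top",t),("scene",s)):
    im=cv2.imread(f"pics/{n}0.png");hsv=cv2.cvtColor(im,cv2.COLOR_BGR2HSV)
    m=cv2.inRange(hsv,(8,60,60),(28,255,255))
    cs,_=cv2.findContours(m,cv2.RETR_EXTERNAL,cv2.CHAIN_APPROX_NONE)
    for c in cs:
        A=cv2.contourArea(c)
        if A>800:
            (x,y),wh,an=cv2.minAreaRect(c)
            b=cv2.boxPoints(cv2.minAreaRect(c))
            print(n,A,(x,y),[np.round(onz(n,q,38)[:2],1).tolist() for q in b])
# spools: tops
for l,uv,z in(("s1",(199,95),50),("s2",(284,165),40)):pr(l+" top",onz("top",t(*uv),z))
for l,uv,z in(("s1",(581,97),50),("s2",(593,205),40)):pr(l+" scene",onz("scene",s(uv[0]-400,uv[1]),z))
pr("crate",*[onz("top",t(*q),38) for q in((284,238),(365,266),(338,347),(252,318))])
pr("crate scene",*[onz("scene",s(u-400,v),38) for u,v in((435,283),(528,250),(573,337),(467,378))])
pr("lip inner",*[onz("top",t(*q),19) for q in((137,140),(231,142))])
pr("foot rail",*[onz("top",t(*q),12) for q in((128,200),(234,203))])
pr("backstop",*[onz("top",t(*q),36) for q in((137,31),)])
pr("cards",*[onz("top",t(*q),19) for q in((62,78),(115,78),(117,160),(65,162))])
pr("bell",onz("top",(201,220),65),onz("top",(201.5,219.5),30))
pr("leaf tip? scene none; top at z=150",onz("top",t(285,137),150),onz("top",t(228,40),150))
pr("proj spool",proj("top",(600,-120,50)))
```

```text
top 1547.0 (328.3000183105469, 236.1000213623047) [[395.1, -207.7], [477.4, -237.5], [446.0, -326.6], [363.5, -296.1]]
top 21959.0 (433.5, 273.4999694824219) [[582.2, -335.3], [579.9, -723.6], [47.8, -715.9], [86.0, -325.0]]
top 3451.5 (272.5892028808594, 156.8938446044922) [[519.4, -84.0], [692.2, -95.9], [684.4, -208.3], [511.4, -194.2]]
top 2883.5 (208.99510192871094, 49.156097412109375) [[785.6, 81.0], [982.7, 15.9], [938.7, -85.5], [745.5, -17.5]]
scene 3256.0 (324.840576171875, 366.84326171875) [[253.0, -399.4], [476.7, -426.4], [457.2, -517.2], [249.2, -482.8]]
scene 983.0 (31.114093780517578, 320.0201416015625) [[-26.8, -50.8], [99.3, -45.0], [102.9, -122.5], [-17.9, -123.1]]
scene 2560.0 (276.7646484375, 262.628173828125) [[391.3, -211.4], [487.2, -240.6], [441.6, -339.1], [354.3, -309.4]]
scene 3857.5 (300.26922607421875, 173.15383911132812) [[512.4, -90.1], [725.1, -91.2], [676.9, -223.5], [484.3, -211.7]]
scene 1160.0 (18.29086685180664, 79.415771484375) [[215.5, 680.5], [307.6, 738.6], [311.1, 420.7], [230.0, 384.4]]
scene 1078.0 (309.7795715332031, 70.2353515625) [[718.4, 28.3], [988.2, 211.6], [1014.1, 125.9], [745.8, -40.2]]
s1 top [[620.0, -160.3, 50.0]]
s2 top [[549.1, -245.5, 40.0]]
s1 scene [[622.8, -159.1, 50.0]]
s2 scene [[548.8, -248.4, 40.0]]
crate [[475.3, -243.8, 38.0], [445.4, -325.8, 38.0], [364.6, -296.0, 38.0], [395.8, -209.6, 38.0]]
crate scene [[394.9, -215.5, 38.0], [475.1, -243.3, 38.0], [446.8, -325.6, 38.0], [360.1, -295.9, 38.0]]
lip inner [[579.7, -97.0, 19.0], [576.1, -194.3, 19.0]]
foot rail [[518.1, -86.6, 12.0], [513.2, -196.6, 12.0]]
backstop [[690.5, -98.8, 36.0]]
cards [[646.2, -19.7, 19.0], [645.3, -75.0, 19.0], [559.2, -76.0, 19.0], [558.0, -22.2, 19.0]]
bell [[461.2, 13.2, 65.0], [462.5, 17.1, 30.0]]
leaf tip? scene none; top at z=150 [[562.1, -229.6, 150.0], [650.4, -181.2, 150.0]]
proj spool [[261.4, 156.6]]
```

Crate centre is about (420,-269), yaw about -20°; ramp lip middle (578,-145), yaw about -3°. The two views agree within 3 mm on both spools. Next I'll check the leaf height and the wrist camera.

Run:
```python
from h import *
im=cv2.imread("pics/scene0.png");h=cv2.cvtColor(im,cv2.COLOR_BGR2HSV)
def green(n):
    im=cv2.imread(f"pics/{n}0.png");h=cv2.cvtColor(im,cv2.COLOR_BGR2HSV)
    m=cv2.inRange(h,(40,80,10),(85,255,200));c=max(cv2.findContours(m,0,1)[0],key=cv2.contourArea);return c[:,0]
ct=green("top");cs=green("scene")
tip=ct[ct[:,1].argmax()];print("top tip",tip)
# project heights along tip ray into scene
for z in range(60,420,40):
    X=onz("top",tip,z);p=proj("scene",X);print(z,np.round(X[:2]),np.round(p),cv2.pointPolygonTest(cs.reshape(-1,1,2),tuple(map(float,p)),True))
l=ct[ct[:,0].argmin()];print("left",l)
for z in range(60,420,60):
    X=onz("top",l,z);p=proj("scene",X);print(z,np.round(X[:2]),np.round(p),cv2.pointPolygonTest(cs.reshape(-1,1,2),tuple(map(float,p)),True))
print("scene extremes",cs[cs[:,0].argmin()],[c.tolist() for c in cs if 312<=c[0]<=400 and c[1]>95][::3])
print(np.round(cams.camera_params("wrist")["tool_from_camera"],3).tolist(),cams.camera_params("wrist")["K"],cams.camera_params("wrist")["k1"])
```

```text
top tip [326 165]
60 [ 578. -262.] [333. 203.] -77.21818092975742
100 [ 572. -255.] [331. 189.] -63.9850716559815
140 [ 566. -247.] [329. 175.] -49.628302221779514
180 [ 560. -240.] [327. 160.] -34.00207983260811
220 [ 555. -233.] [324. 143.] -16.94411042522154
260 [ 549. -225.] [321. 124.] 0.12025541122001138
300 [ 543. -218.] [318. 104.] 4.358642578125
340 [ 537. -211.] [315.  81.] -2.08050537109375
380 [ 531. -204.] [311.  56.] -6.140362895609356
left [256  61]
60 [ 819. -111.] [356. 106.] 0.9204067362018559
120 [ 793. -111.] [354.  91.] 15.208002798346941
180 [ 768. -111.] [350.  73.] 30.618186807129145
240 [ 742. -110.] [347.  53.] 15.8316780258611
300 [ 716. -110.] [343.  29.] -4.688997399255754
360 [ 690. -110.] [338.   1.] -31.445109089490078
scene extremes [309  72] [[315, 96], [315, 99], [314, 102], [314, 105], [313, 108], [313, 111], [313, 114], [314, 117], [312, 120], [315, 121], [318, 124], [321, 125], [323, 126], [326, 124], [329, 123], [331, 121], [334, 122], [335, 120], [338, 118], [338, 117], [339, 115], [342, 116], [345, 114], [348, 114], [351, 112], [354, 110], [356, 108], [359, 106], [362, 104], [365, 103], [368, 105], [369, 108], [370, 111], [372, 114], [373, 117], [373, 120], [373, 123], [372, 125], [374, 125], [377, 124], [380, 125], [379, 128], [378, 127], [380, 130], [381, 131], [382, 131], [380, 129], [381, 126], [380, 123], [381, 121], [384, 121], [386, 124], [383, 124], [384, 127], [384, 127], [387, 125], [386, 128], [385, 130], [385, 133], [382, 134], [381, 134], [381, 137], [383, 137], [386, 137], [386, 140], [388, 137], [391, 138], [394, 138], [397, 138], [399, 138]]
[[0.001, -0.948, -0.317, 81.056], [1.0, 0.001, 0.001, 1.251], [-0.0, -0.317, 0.948, -142.537], [0.0, 0.0, 0.0, 1.0]] [[308.15886895   0.         257.03898922]
 [  0.         308.15886895 186.49829174]
 [  0.           0.           1.        ]] 0.01130958272525704
```

The leaf tip is at z≈260, close above spool 2, so I'll reach the spools with the tool leaning back toward the robot. First, a look from above the crate.

Request:
move_arm(plan=[[[27,46,1],[0,0,-2],0.5],[[27,46,1],[0,0,-2],0.5],[[27,46,1],[0,0,-2],0.5],[[27,46,1],[0,0,-2],0.5],[[27,46,1],[0,0,-2],0.5],[[27,46,1],[0,0,-2],0.5],[[27,46,1],[0,0,-2],0.5],[[27,46,1],[0,0,0],0.5],[[26,42,2],[0,0,0],0.5],[[0,0,0],[0,0,0],0.5]])

```text
clock: 1.35
eef_pos: [402.3, -216.5, 241.3]
tool_rot: [-3.14, -0.001, 0.01]
force: [-1.1, -0.4, 1.1]
width: 42.8
gripper_force: 0.0
```

```bash
cat >> h.py <<'E'
from scipy.spatial.transform import Rotation as Ro
def snap(n):
    s=status.read_state();T=np.eye(4);T[:3,:3]=Ro.from_euler("xyz",s["tool_rot"]).as_matrix();T[:3,3]=s["eef_pos"]
    im=cams.get_image("wrist");cv2.imwrite(f"pics/{n}.png",im);np.save(f"pics/{n}.npy",T)
    print(np.round(s["eef_pos"],1),np.round(s["tool_rot"],3),np.round(s["qpos"],2),round(s["clock"],2));return im,T
E
python3 -c "
from h import *
snap('w1')"
```

```text
[ 402.3 -216.5  241.3] [-3.14e+00 -1.00e-03  1.00e-02] [ 0.39  0.34  0.05  2.02 -0.03  0.78 -1.1 ] 1.35
```

View pics/w1.png

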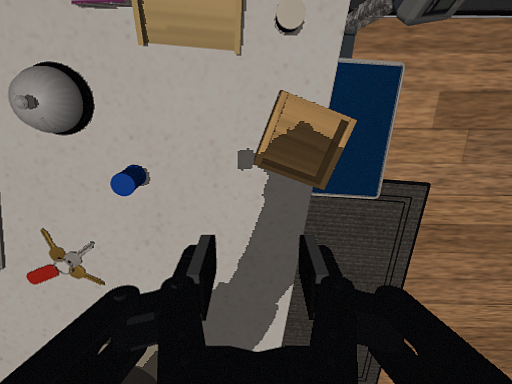

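The wrist view shows the crate at (305,140), ramp foot edge (135–240,40–50), spool 2 (290,15), and the blue decoy (128,180). I'll take a close crop of the crate walls to tell the ends from the sides.

Run:
```python
from h import *
im=cv2.imread("pics/w1.png")[80:195,245:365]
im=cv2.convertScaleAbs(im,alpha=1.3,beta=20)
cv2.imwrite("pics/c2.png",cv2.resize(im,None,fx=5,fy=5,interpolation=cv2.INTER_CUBIC))
```

```text
(no output)
```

View pics/c2.png

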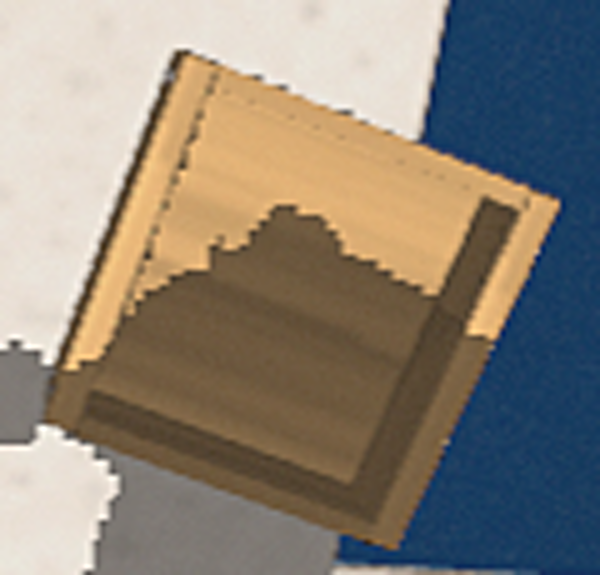

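The rims on the left and right are about 8 mm and the near and far rims about 5 mm. The crate's long axis is therefore at yaw ≈ +70°, so it must turn about -73° on the way to the ramp.

Run:
```python
from h import *
T=np.load("pics/w1.npy")
def c(u,v):return (245+(u+.5)/5-.5,80+(v+.5)/5-.5)
P=np.array([onz("wrist",c(*q),38,T)[:2] for q in((183,50),(560,202),(397,548),(50,415))])
print(P.round(1).tolist(),P.mean(0).round(1),[ (np.degrees(np.arctan2(*(P[i]-P[j])[::-1])).round(1),np.linalg.norm(P[i]-P[j]).round(1)) for i,j in((0,1),(3,2),(0,3),(1,2))])
print("foot rails outer",[onz("wrist",q,12,T).round(1).tolist() for q in((139,43),(242,54))])
print("s2 top",onz("wrist",(290,15),40,T).round(1),"lipline none")
```

```text
[[477.8, -242.7], [446.7, -326.9], [365.8, -297.5], [397.3, -214.9]] [ 421.9 -270.5] [(np.float64(69.7), np.float64(89.7)), (np.float64(69.1), np.float64(88.3)), (np.float64(-19.0), np.float64(85.2)), (np.float64(-20.0), np.float64(86.1))]
foot rails outer [[524.2, -86.7, 12.0], [514.5, -199.7, 12.0]]
s2 top [ 548.1 -248.7   40. ] lipline none
```

Request:
move_arm(plan=[[[10,6,0],[0,0,10],0.5],[[10,6,0],[0,0,10],0.5],[[10,6,0],[0,0,10],0.5],[[10,6,0],[0,0,10],0.5],[[10,6,0],[0,0,10],0.5],[[10,6,0],[0,0,10],0.5],[[10,6,0],[0,0,10],0.5],[[10,6,0],[0,0,10],0.5],[[10,6,0],[0,0,10],0.5],[[10,6,0],[0,0,10],0.5]])

```text
clock: 2.65
eef_pos: [499.5, -162.4, 240.9]
tool_rot: [-3.14, 0.0, 1.749]
force: [-0.4, -0.4, 0.2]
width: 42.7
gripper_force: 0.0
```

Request:
move_arm(plan=[[[0,0,0],[0,0,10],0.5],[[0,0,0],[0,0,10],0.5],[[0,0,0],[0,0,10],0.5],[[0,0,0],[0,0,10],0.5],[[0,0,0],[0,0,10],0.5],[[0,0,0],[0,0,10],0.5],[[0,0,0],[0,0,0],0.5],[[0,0,0],[0,0,0],0.5]])

```text
clock: 3.65
eef_pos: [499.7, -161.6, 241.1]
tool_rot: [-3.141, -0.001, 2.789]
force: [0.1, -0.3, -0.9]
width: 42.8
gripper_force: 0.0
```

```bash
python3 -c "
from h import *
snap('w2')"
```

```text
[ 499.7 -161.6  241.1] [-3.141e+00 -1.000e-03  2.789e+00] [ 0.72  0.51 -0.69  1.84  0.4   0.93  1.07] 3.65
```

View pics/w2.png

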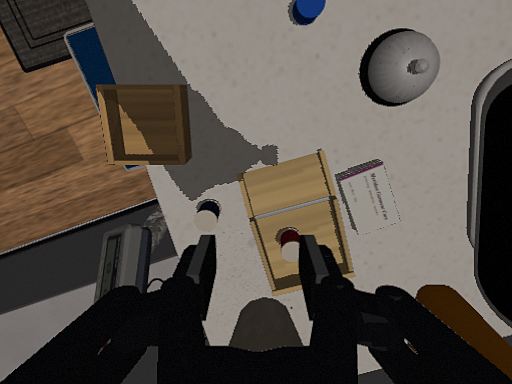

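The view from behind shows spool 1's top at (290,252), spool 2's at (207,221), the lip strip from (253,218) to (338,197), the foot rail ends (241,178) and (324,151), and the crate at (148,125).

Run:
```python
from h import *
T=np.load("pics/w2.npy")
im=cv2.imread("pics/w2.png");h=cv2.cvtColor(im,cv2.COLOR_BGR2HSV)
f=lambda q,z:onz("wrist",q,z,T).round(1).tolist()
m=cv2.inRange(h,(0,0,150),(40,70,255))
for (x,y),z in(((290,252),50),((207,221),40)):
    w=m[y-16:y+17,x-16:x+17];g=cv2.inRange(im[y-16:y+17,x-16:x+17],(100,120,140),(255,255,255))
    print("spool",f((x,y),z))
L=f((253,218),19);R=f((338,197),19);print("lip R,L",L,R)
print("foot rails",f((241,179),12),f((324,151),12))
print("back rail corners",f((274,293),34),f((352,272),34),"inner stop",f((352,243),36))
d=np.array(R)-np.array(L);print("yaw",np.degrees(np.arctan2(-d[0],d[1])),"len",np.linalg.norm(d))
```

```text
spool [621.5, -164.4, 50.0]
spool [551.7, -247.1, 40.0]
lip R,L [576.1, -196.5, 19.0] [585.8, -85.7, 19.0]
foot rails [523.5, -193.2, 12.0] [524.9, -84.9, 12.0]
back rail corners [683.4, -205.8, 34.0] [687.4, -98.5, 34.0] inner stop [644.5, -87.9, 36.0]
yaw -5.003210491913453 len 111.22378342782625
```

Ramp: foot (519,-142), lip middle (578,-146), yaw ≈ -3.5°. Spool 1 is at (621,-162) and spool 2 at (549.5,-247). I'll go for spool 1, leaning left-back at yaw 115°.

Request:
move_arm(plan=[[[0,4,-20],[0,0,-9],0.47],[[0,4,-20],[0,0,-9],0.47],[[0,4,-20],[0,0,-9],0.47],[[0,4,-20],[0,0,-9],0.47],[[0,4,-20],[0,0,-9],0.47],[[20,0,-12],[-6.7,-3.1,0],0.47],[[20,0,-12],[-6.7,-3.1,0],0.47],[[20,0,-12],[-6.6,-3.1,0],0.47],[[32,-13,-20],[0,0,0],0.47],[[32,-13,-15],[0,0,0],0.47]])

```text
clock: 4.95
eef_pos: [625.9, -163.0, 69.7]
tool_rot: [-3.14, 0.386, 2.014]
force: [0.7, -0.9, 0.1]
width: 40.6
gripper_force: 0.0
```

Request:
move_arm(plan=[[[0,0,0],[0,0,0],0.47],[[0,0,0],[0,0,0],0.47]])

```text
clock: 5.2
eef_pos: [623.5, -166.6, 70.3]
tool_rot: [-3.14, 0.385, 2.008]
force: [-0.4, -0.5, 0.1]
width: 40.2
gripper_force: 0.0
```

```bash
python3 -c "
from h import *
im,T=snap('w3')
cv2.imwrite('pics/c3.png',cv2.resize(im[150:384,100:420],None,fx=2,fy=2))
print(T[:3,2].round(3),(T[:3,3]-19*T[:3,2]).round(1))"
```

```text
[ 623.5 -166.6   70.3] [-3.14   0.385  2.008] [-0.02  0.78  0.09  1.88  0.77  0.41 -0.24] 5.2
[ 0.157 -0.341 -0.927] [ 620.5 -160.1   87.9]
```

View pics/c3.png

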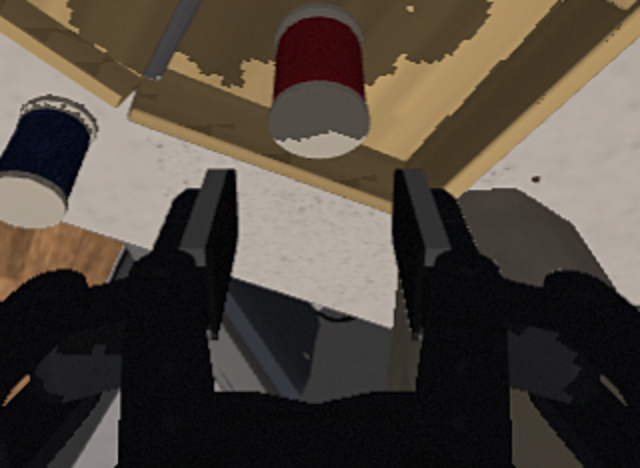

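The spool sits centred between the fingers: top flange at crop (320,118) and finger midpoint ≈316.

```bash
python3 -c "
from h import *
T=np.load('pics/w3.npy')
print(onz('wrist',(260,150+59),50,T),onz('wrist',(100+16,150+99),40,T))"
```

```text
[ 621.03547835 -159.35447958   50.        ] [ 553.1396998  -244.18583853   40.        ]
```

Request:
move_arm(plan=[[[0,0,-18],[0,0,0],0.47],[[0,0,-18],[0,0,0],0.47],[[0,0,-16],[0,0,0],0.47],[[0,0,0],[0,0,0],0.47],[[0,0,0],[0,0,0],0.2],[[0,0,0],[0,0,0],0.0],[[0,0,0],[0,0,0],0.0],[[0,0,0],[0,0,0],0.0]])

```text
clock: 6.25
eef_pos: [624.6, -166.6, 18.9]
tool_rot: [-3.142, 0.385, 2.008]
force: [-0.3, -0.7, 2.5]
width: 23.7
gripper_force: 58.8
```

Request:
move_arm(plan=[[[-2,3,28],[0,0,0],0.0],[[-12,6,32],[0,0,0],0.0],[[-43,6,0],[0,0,0],0.0],[[-43,5,0],[0,0,0],0.0],[[-16,-25,0],[0,0,9],0.0],[[-16,-25,0],[0,0,9],0.0],[[-16,-26,0],[0,0,9],0.0],[[-17,-26,0],[0,0,9],0.0],[[-17,-26,0],[0,0,9],0.0],[[0,0,0],[0,0,0],0.0]])

```text
clock: 7.5
eef_pos: [459.9, -249.6, 77.2]
tool_rot: [-3.113, 0.388, 2.528]
force: [0.8, 0.7, 0.4]
width: 24.0
gripper_force: 59.1
```

Request:
move_arm(plan=[[[0,0,0],[0,0,0],0.0],[[0,0,0],[0,0,0],0.0]])

```text
clock: 7.75
eef_pos: [466.0, -241.3, 77.4]
tool_rot: [-3.116, 0.389, 2.543]
force: [0.4, -0.0, -0.7]
width: 23.8
gripper_force: 59.1
```

```bash
python3 -c "
from h import *
im,T=snap('w4')
cv2.imwrite('pics/c4.png',im)"
```

```text
[ 466.  -241.3   77.4] [-3.116  0.389  2.543] [ 0.46  0.66 -0.16  2.34  2.37  0.32 -1.04] 7.75
```

View pics/c4.png

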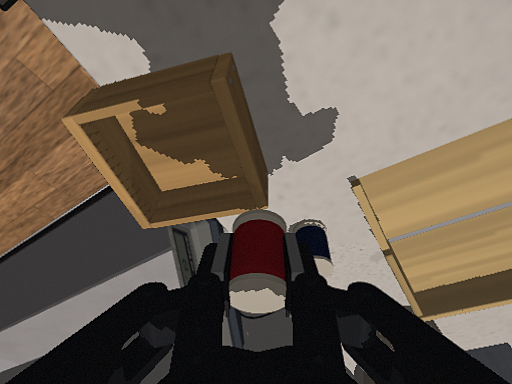

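The arm nears its joint-6 limit when leaning toward its base here. I'll place with the lean sideways instead (yaw 70°, closing across the crate's width), so I turn -76° first.

Request:
move_arm(plan=[[[0,0,0],[0,0,-8],0.0],[[0,0,0],[0,0,-8],0.0],[[0,0,0],[0,0,-10],0.0],[[0,0,0],[0,0,-10],0.0],[[0,0,0],[0,0,-10],0.0],[[0,0,0],[0,0,-10],0.0],[[0,0,0],[0,0,-10],0.0],[[0,0,0],[0,0,-10],0.0],[[0,0,0],[0,0,0],0.0]])

```text
clock: 8.93
eef_pos: [466.6, -244.6, 77.5]
tool_rot: [-3.113, 0.392, 1.326]
force: [0.5, 0.2, 0.2]
width: 23.8
gripper_force: 59.1
```

```bash
cat > st.py <<'E'
from h import *
s=status.read_state();R=Ro.from_euler("xyz",s["tool_rot"]).as_matrix();p=np.array(s["eef_pos"]);z=R[:,2]
print(p.round(1),"grasp",(p-19*z).round(1),"rot",np.degrees(s["tool_rot"]).round(1),"lean az",np.degrees(np.arctan2(-z[1],-z[0])).round(1),np.degrees(np.arccos(-z[2])).round(1),"close az",np.degrees(np.arctan2(R[1,1],R[0,1])).round(1),"q",np.round(s["qpos"],2),"w",s["width"],s["gripper_force"],"F",np.round(s["force"],1),"t",s["clock"])
E
python3 st.py
```

```text
[ 466.6 -244.6   77.5] grasp [ 468.9 -237.7   95. ] rot [-178.4   22.5   76. ] lean az 71.8 22.5 close az -14.6 q [ 0.17  0.73  0.01  2.01  0.74  0.59 -0.74] w 23.843639670422853 59.07249895695713 F [0.5 0.2 0.2] t 8.925
```

Request:
move_arm(plan=[[[-14,-5,0],[0,0,-3],0.0],[[-14,-5,0],[0,0,-2],0.0],[[-14,-5,0],[0,0,0],0.0],[[0,0,0],[0,0,0],0.0],[[0,0,0],[0,0,0],0.0]])

```text
clock: 9.55
eef_pos: [422.6, -261.2, 77.7]
tool_rot: [-3.112, 0.393, 1.235]
force: [-0.1, -0.1, 0.3]
width: 23.9
gripper_force: 59.1
```

```bash
python3 st.py;  python3 -c "
from h import *
im,T=snap('w5')
cv2.imwrite('pics/c5.png',im)"
```

```text
[ 422.6 -261.2   77.7] grasp [ 425.5 -254.5   95.3] rot [-178.3   22.5   70.8] lean az 66.4 22.5 close az -19.9 q [ 0.2   0.71  0.05  2.08  0.74  0.54 -0.79] w 23.884055991614392 59.07102798992128 F [-0.1 -0.1  0.3] t 9.55
[ 422.6 -261.2   77.7] [-3.112  0.393  1.235] [ 0.2   0.71  0.05  2.08  0.74  0.54 -0.79] 9.55
```

View pics/c5.png

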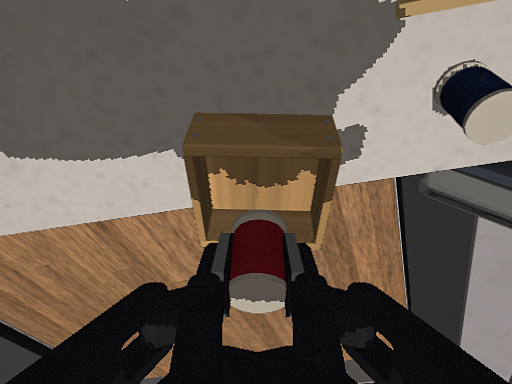

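The spool hangs over the crate, centred across it (spool x≈258, crate middle ≈264). I'll lower it and release.

Request:
move_arm(plan=[[[1,2,-20],[0,0,0],0.0],[[1,0,-20],[0,0,0],0.0],[[0,0,-14],[0,0,0],0.0],[[0,0,-7],[0,0,0],0.0],[[0,0,0],[0,0,0],0.0],[[0,0,0],[0,0,0],0.42],[[0,0,0],[0,0,0],0.42],[[0,0,0],[0,0,0],0.42]])

```text
clock: 10.6
eef_pos: [424.4, -259.4, 17.0]
tool_rot: [-3.112, 0.393, 1.235]
force: [0.2, 0.2, -0.1]
width: 35.5
gripper_force: 0.0
```

```bash
python3 st.py
```

```text
[ 424.4 -259.4   17. ] grasp [ 427.3 -252.7   34.6] rot [-178.3   22.5   70.7] lean az 66.3 22.6 close az -19.9 q [ 0.14  0.84  0.12  2.09  0.82  0.41 -0.9 ] w 35.525861619895096 0.0 F [ 0.2  0.2 -0.1] t 10.6
```

Request:
move_arm(plan=[[[0,0,30],[0,0,0],0.42],[[0,0,35],[0,0,0],0.47],[[13,11,0],[0,0,9],0.47],[[13,11,0],[0,0,9],0.47],[[13,11,0],[0,0,9],0.47],[[13,11,0],[0,0,9],0.47],[[13,11,0],[0,0,9],0.47],[[13,11,0],[0,0,9],0.47],[[0,0,0],[0,0,0],0.47]])

```text
clock: 11.72
eef_pos: [502.1, -193.1, 81.9]
tool_rot: [-3.112, 0.393, 2.177]
force: [0.2, -1.3, 0.4]
width: 40.4
gripper_force: 0.0
```

Request:
move_arm(plan=[[[24,-30,0],[0,0,0],0.47],[[24,-30,0],[0,0,0],0.47],[[0,0,0],[0,0,0],0.47],[[0,0,0],[0,0,0],0.47]])

```text
clock: 12.22
eef_pos: [549.3, -253.2, 81.4]
tool_rot: [-3.111, 0.392, 2.175]
force: [-0.4, 1.3, -0.2]
width: 40.2
gripper_force: 0.0
```

```bash
python3 st.py
python3 - <<'E'
from h import *
im,T=snap('w6')
h=cv2.cvtColor(im,cv2.COLOR_BGR2HSV)
m=cv2.inRange(h,(100,100,15),(135,255,90))  # navy thread
n,l,s,c=cv2.connectedComponentsWithStats(m)
for i in range(1,n):
    if s[i,4]>60: print("navy",s[i],c[i].round(1))
E
```

```text
[ 549.3 -253.2   81.4] grasp [ 545.7 -246.9   98.9] rot [-178.3   22.5  124.6] lean az 120.1 22.5 close az 34.0 q [ 0.2   0.71  0.03  2.07  1.25  0.28 -0.38] w 40.18663794830897 0.0 F [-0.4  1.3 -0.2] t 12.225
[ 549.3 -253.2   81.4] [-3.111  0.392  2.175] [ 0.2   0.71  0.03  2.07  1.25  0.28 -0.38] 12.22
navy [247 143  40  33 907] [266.1 158.2]
```

```bash
python3 -c "
from h import *
T=np.load('pics/w6.npy')
print(onz('wrist',(266.5,158.5),20,T), ray('wrist',(266.5,158.5),T)[1])"
```

```text
[ 545.3032987  -240.98206413   20.        ] [ 0.33645644 -0.48265911 -0.8142683 ]
```

Request:
move_arm(plan=[[[0,0,0],[0,0,-10],0.47],[[0,0,0],[0,0,-10],0.47],[[0,0,0],[0,0,0],0.47],[[0,0,0],[0,0,0],0.47]])

```text
clock: 12.78
eef_pos: [549.3, -253.1, 81.5]
tool_rot: [-3.11, 0.393, 1.832]
force: [-0.3, -0.7, -0.5]
width: 40.6
gripper_force: 0.0
```

```bash
python3 st.py
```

```text
[ 549.3 -253.1   81.5] grasp [ 548.  -245.9   99.1] rot [-178.2   22.5  105. ] lean az 100.2 22.6 close az 14.3 q [ 0.2   0.74 -0.03  1.96  0.95  0.49 -0.44] w 40.59450645128915 0.0 F [-0.3 -0.7 -0.5] t 12.775
```

Request:
move_arm(plan=[[[2,-1,-24],[0,0,0],0.47],[[0,0,-24],[0,0,0],0.47],[[0,0,-18],[0,0,0],0.47],[[0,0,-8],[0,0,0],0.47],[[0,0,0],[0,0,0],0.47],[[0,0,0],[0,0,0],0.2],[[0,0,0],[0,0,0],0.0],[[0,0,0],[0,0,0],0.0],[[0,0,0],[0,0,0],0.0]])

```text
clock: 13.9
eef_pos: [552.5, -254.7, 8.4]
tool_rot: [-3.112, 0.394, 1.828]
force: [0.1, 1.3, 6.4]
width: 24.5
gripper_force: 58.7
```

```bash
python3 st.py
```

```text
[ 552.5 -254.7    8.4] grasp [ 551.2 -247.5   26. ] rot [-178.3   22.6  104.7] lean az 100.4 22.6 close az 14.1 q [ 0.11  0.88  0.1   1.97  1.1   0.33 -0.63] w 24.48340491119543 58.66954570985399 F [0.1 1.3 6.4] t 13.9
```

Request:
move_arm(plan=[[[0,0,30],[0,0,0],0.0],[[-6,4,40],[0,0,0],0.0],[[-27,-8,0],[0,0,-7],0.0],[[-27,-8,0],[0,0,-7],0.0],[[-27,-8,0],[0,0,-7],0.0],[[-27,-8,0],[0,0,-7],0.0],[[-27,-9,0],[0,0,-6],0.0],[[0,0,0],[0,0,0],0.0],[[0,0,0],[0,0,0],0.0]])

```text
clock: 15.02
eef_pos: [412.6, -290.7, 77.5]
tool_rot: [-3.113, 0.392, 1.237]
force: [1.1, 0.7, 0.4]
width: 24.1
gripper_force: 58.7
```

```bash
python3 st.py
```

```text
[ 412.6 -290.7   77.5] grasp [ 415.5 -284.1   95.1] rot [-178.3   22.5   70.9] lean az 66.6 22.5 close az -19.7 q [ 0.25  0.71  0.07  2.09  0.76  0.52 -0.74] w 24.086925532473575 58.72351410565898 F [1.1 0.7 0.4] t 15.025
```

Request:
move_arm(plan=[[[0,-1,-22],[0,0,0],0.0],[[0,0,-20],[0,0,0],0.0],[[0,0,-13],[0,0,0],0.0],[[0,0,-7],[0,0,0],0.0],[[0,0,0],[0,0,0],0.0],[[0,0,0],[0,0,0],0.42],[[0,0,0],[0,0,0],0.42],[[0,0,0],[0,0,0],0.42],[[0,0,30],[0,0,0],0.42],[[0,0,40],[0,0,0],0.42]])

```text
clock: 16.27
eef_pos: [410.6, -292.0, 86.0]
tool_rot: [-3.109, 0.393, 1.237]
force: [0.6, -1.0, 0.8]
width: 35.9
gripper_force: 0.0
```

Request:
move_arm(plan=[[[-10,10,40],[8,-6,0],0.42],[[-10,10,40],[8,-4,0],0.42],[[-10,10,20],[5,0,0],0.42],[[0,0,0],[0,0,0],0.42],[[0,0,0],[0,0,0],0.42]])

```text
clock: 16.9
eef_pos: [382.0, -263.8, 178.8]
tool_rot: [3.136, 0.011, 1.216]
force: [-0.3, 0.2, -0.8]
width: 36.1
gripper_force: 0.0
```

```bash
python3 st.py
python3 - <<'E'
from h import *
im,T=snap('w7')
h=cv2.cvtColor(im,cv2.COLOR_BGR2HSV)
for nm,lo,hi in(("navy",(100,100,15),(135,255,90)),("red",(170,100,30),(180,255,160)),("cream",(10,8,100),(30,60,255))):
    n,l,s,c=cv2.connectedComponentsWithStats(cv2.inRange(h,lo,hi))
    for i in range(1,n):
        if 60<s[i,4]<3000: print(nm,s[i],c[i].round(1),onz("wrist",c[i],45 if nm=="cream" else 25,T).round(1))
t=cams.get_image("top");cv2.imwrite("pics/t2.png",t)
E
```

```text
[ 382.  -263.8  178.8] grasp [ 382.  -263.5  197.8] rot [179.7   0.6  69.7] lean az 96.0 0.7 close az -20.3 q [ 0.83  0.47 -0.4   2.08  0.32  0.65 -0.15] w 36.077286964499784 0.0 F [-0.3  0.2 -0.8] t 16.9
[ 382.  -263.8  178.8] [3.136 0.011 1.216] [ 0.83  0.47 -0.4   2.08  0.32  0.65 -0.15] 16.9
navy [283 163  19   8  73] [290.4 166.3] [ 414.4 -275.3   25. ]
navy [ 203  189  123   48 2423] [245.2 212.6] [ 354.4 -306.4   25. ]
cream [283 133  31  31 766] [298.  147.6] [ 426.  -254.9   45. ]
cream [286 169  26  15 254] [298.9 175.8] [ 418.6 -280.7   45. ]
cream [199 201  16  33  94] [206.5 216.5] [ 321.3 -289.    45. ]
```

Both spools stand upright in the crate at (426,-255) and (417,-284). Now I'll pinch the near side wall and drag and turn the crate without lifting.

Request:
move_arm(plan=[[[-1.4,9.8,-40],[0,0,0],0.235],[[0,0,-40],[0,0,0],0.235],[[0,0,-30],[0,0,0],0.235],[[0,0,0],[0,0,0],0.235],[[0,0,0],[0,0,0],0.235]])

```text
clock: 17.62
eef_pos: [381.4, -253.5, 69.6]
tool_rot: [3.136, 0.01, 1.218]
force: [-1.0, -0.1, -0.2]
width: 20.1
gripper_force: 0.0
```

```bash
python3 st.py;  python3 -c "
from h import *
im,T=snap('w8')
cv2.imwrite('pics/c8.png',cv2.resize(im[110:330,130:390],None,fx=2,fy=2))"
```

```text
[ 381.4 -253.5   69.6] grasp [ 381.4 -253.2   88.6] rot [179.7   0.6  69.8] lean az 99.5 0.7 close az -20.2 q [ 0.69  0.65 -0.25  2.18  0.47  0.35 -0.31] w 20.102885863579775 0.0 F [-1.  -0.1 -0.2] t 17.625
[ 381.4 -253.5   69.6] [3.136 0.01  1.218] [ 0.69  0.65 -0.25  2.18  0.47  0.35 -0.31] 17.62
```

View pics/c8.png

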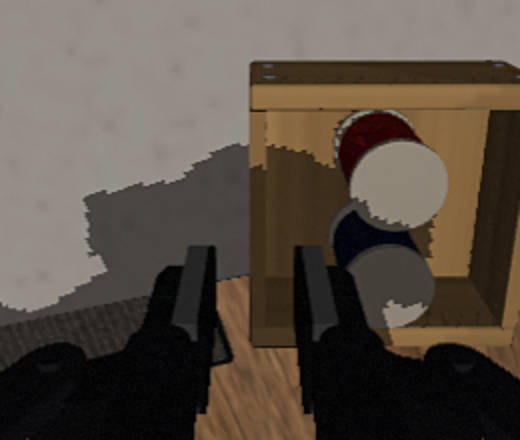

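The picture confirms thick end walls. The side-wall rim (crop x≈257) lies between the fingertips (215, 295), and both spools are upright clear of the fingers. Descending.

Request:
move_arm(plan=[[[0,0,-20],[0,0,0],0.235],[[0,0,-20],[0,0,0],0.235],[[0,0,-11],[0,0,0],0.235],[[0,0,0],[0,0,0],0.235]])

```text
clock: 18.18
eef_pos: [381.1, -254.3, 18.7]
tool_rot: [3.135, 0.01, 1.216]
force: [0.6, 0.7, 0.4]
width: 20.1
gripper_force: 0.0
```

```bash
python3 st.py
```

```text
[ 381.1 -254.3   18.7] grasp [ 381.1 -254.1   37.7] rot [179.6   0.6  69.7] lean az 102.8 0.7 close az -20.3 q [ 0.65  0.76 -0.19  2.2   0.65  0.24 -0.48] w 20.12411585316798 0.0 F [0.6 0.7 0.4] t 18.175
```

Request:
move_arm(plan=[[[0,0,0],[0,0,0],0.0],[[0,0,0],[0,0,0],0.0],[[0,0,0],[0,0,0],0.0],[[8,5,0],[0,0,0],0.0],[[12,7,0],[0,0,-3],0.0],[[12,10,0],[0,0,-5],0.0],[[0,0,0],[0,0,0],0.0]])

```text
clock: 19.05
eef_pos: [414.8, -231.4, 19.4]
tool_rot: [3.133, 0.009, 1.078]
force: [1.9, 2.4, 6.7]
width: 3.5
gripper_force: 59.9
```

```bash
python3 st.py
```

```text
[ 414.8 -231.4   19.4] grasp [ 414.7 -231.2   38.4] rot [179.5   0.5  61.8] lean az 106.7 0.7 close az -28.2 q [ 0.57  0.76 -0.19  2.15  0.55  0.26 -0.59] w 3.4686749511951467 59.85320270061493 F [1.9 2.4 6.7] t 19.05
```

```bash
cat > sp.py <<'E'
from h import *
import sys
def sp(im,T,z=45):
    h=cv2.cvtColor(im,cv2.COLOR_BGR2HSV)
    n,l,s,c=cv2.connectedComponentsWithStats(cv2.inRange(h,(10,5,90),(30,60,255)))
    for i in range(1,n):
        if 150<s[i,4]<6000 and s[i,2]<110:
            w=onz("wrist",c[i],z,T);print(s[i],w.round(1)," tool:",(T[:3,:3].T@(w-T[:3,3])).round(1))
for a in sys.argv[1:]:
    print(a);sp(cv2.imread(f"pics/{a}.png"),np.load(f"pics/{a}.npy"))
E
python3 -c "
from h import *
snap('w9')"; python3 sp.py w8 w9
```

```text
[ 414.8 -231.4   19.4] [3.133 0.009 1.078] [ 0.57  0.76 -0.19  2.15  0.55  0.26 -0.59] 19.05
w8
[ 305  180   49   44 1591] [ 427.1 -254.1   45. ]  tool: [15.4 42.9 24.7]
[321 260  23  14 191] [ 415.2 -296.6   45. ]  tool: [-28.6  46.5  25.1]
w9
[ 323  212   67   52 2706] [ 461.  -235.3   45. ]  tool: [ 18.2  42.8 -25.4]
```

Request:
move_arm(plan=[[[6,13,0],[0,0,-6.5],0.0],[[6,13,0],[0,0,-6.5],0.0],[[6,13,0],[0,0,-6.5],0.0],[[6,13,0],[0,0,-6.5],0.0],[[6,13,0],[0,0,-6.5],0.0],[[3,14,0],[0,0,-6.5],0.0],[[3,14,0],[0,0,-6.5],0.0],[[2,14,0],[0,0,-6.5],0.0],[[2,14,0],[0,0,-6.5],0.0],[[2,13,0],[0,0,-6.5],0.0]])

```text
clock: 20.35
eef_pos: [455.6, -99.2, 19.4]
tool_rot: [3.134, 0.008, -0.062]
force: [-0.3, -4.1, 7.0]
width: 3.4
gripper_force: 59.8
```

Request:
move_arm(plan=[[[0,0,0],[0,0,0],0.0],[[0,0,0],[0,0,0],0.0]])

```text
clock: 20.6
eef_pos: [455.8, -97.2, 19.4]
tool_rot: [3.137, 0.007, -0.057]
force: [-0.1, 3.0, 7.5]
width: 3.9
gripper_force: 60.0
```

```bash
python3 st.py; python3 -c "
from h import *
snap('w10')"; python3 sp.py w10
```

```text
[455.8 -97.2  19.4] grasp [456.  -97.2  38.4] rot [179.7   0.4  -3.2] lean az 29.9 0.5 close az -93.2 q [ 0.19  0.76 -0.07  2.16  0.22  0.23 -1.7 ] w 3.890086753907548 59.995946288108826 F [-0.1  3.   7.5] t 20.6
[455.8 -97.2  19.4] [ 3.137  0.007 -0.057] [ 0.19  0.76 -0.07  2.16  0.22  0.23 -1.7 ] 20.6
w10
[246 317  23  35 311] [420.9 -95.2  45. ]  tool: [-35.2   0.1 -25.4]
```

Drag the last 20 mm along the ramp's axis to the foot, then release and lift off.

Request:
move_arm(plan=[[[7,-0.4,0],[0,0,0],0.0],[[7,-0.4,0],[0,0,0],0.0],[[6,-0.4,0],[0,0,0],0.0],[[0,0,0],[0,0,0],0.0],[[0,0,0],[0,0,0],0.235],[[0,0,0],[0,0,0],0.235],[[0,2,25],[0,0,0],0.235],[[-5,0,40],[0,0,0],0.235],[[-10,0,50],[0,0,0],0.5],[[-10,0,50],[0,0,0],0.6]])

```text
clock: 21.9
eef_pos: [449.2, -97.2, 184.6]
tool_rot: [3.136, 0.01, -0.058]
force: [0.4, 0.2, 1.6]
width: 50.7
gripper_force: 0.0
```

```bash
python3 st.py
python3 - <<'E'
from h import *
im,T=snap('w11')
t=cams.get_image("top");cv2.imwrite("pics/t3.png",t);s=cams.get_image("scene");cv2.imwrite("pics/s3.png",s)
for n,i in(("top",t),("scene",s),("wrist",im)):
    m=cv2.inRange(cv2.cvtColor(i,cv2.COLOR_BGR2HSV),(8,60,60),(28,255,255))
    for c in cv2.findContours(m,0,1)[0]:
        A=cv2.contourArea(c)
        if A>700:
            b=cv2.boxPoints(cv2.minAreaRect(c));print(n,A,[onz(n,q,38,T if n=="wrist" else None)[:2].round(0).tolist() for q in b])
E
python3 sp.py w11
```

```text
[449.2 -97.2 184.6] grasp [449.4 -97.1 203.6] rot [179.7   0.6  -3.3] lean az 24.7 0.7 close az -93.3 q [ 0.28  0.44 -0.18  2.07  0.14  0.65 -1.63] w 50.744815159831056 0.0 F [0.4 0.2 1.6] t 21.9
[449.2 -97.2 184.6] [ 3.136  0.01  -0.058] [ 0.28  0.44 -0.18  2.07  0.14  0.65 -1.63] 21.9
top 21960.5 [[582.0, -335.0], [580.0, -724.0], [48.0, -716.0], [86.0, -325.0]]
top 2974.0 [[510.0, -83.0], [692.0, -96.0], [684.0, -208.0], [502.0, -193.0]]
top 2893.0 [[785.0, 81.0], [983.0, 16.0], [939.0, -85.0], [745.0, -17.0]]
scene 3254.5 [[253.0, -399.0], [477.0, -427.0], [457.0, -517.0], [249.0, -482.0]]
scene 1599.0 [[-41.0, -20.0], [100.0, -12.0], [105.0, -123.0], [-28.0, -123.0]]
scene 5770.0 [[423.0, -90.0], [725.0, -91.0], [677.0, -223.0], [403.0, -207.0]]
scene 1084.0 [[718.0, 29.0], [987.0, 211.0], [1013.0, 124.0], [746.0, -40.0]]
scene 1284.0 [[241.0, 773.0], [313.0, 801.0], [285.0, 425.0], [225.0, 412.0]]
scene 701.5 [[439.0, 914.0], [488.0, 917.0], [386.0, 488.0], [348.0, 491.0]]
wrist 2771.0 [[519.0, -100.0], [515.0, -188.0], [444.0, -192.0], [448.0, -97.0]]
wrist 7031.5 [[577.0, -90.0], [572.0, -188.0], [517.0, -191.0], [523.0, -86.0]]
wrist 17949.0 [[171.0, -309.0], [576.0, -255.0], [573.0, -316.0], [166.0, -400.0]]
wrist 1722.0 [[594.0, -99.0], [588.0, -187.0], [576.0, -188.0], [581.0, -98.0]]
w11
[ 37   0  11  67 185] [576.9  68.9  45. ]  tool: [ 119.4 -173.9  137.4]
[288 112  31  27 709] [ 490.3 -143.4   45. ]  tool: [ 45.1  43.  139.4]
[112 346  40  38 936] [211.8  59.2  45. ]  tool: [-244.5 -143.2  141.4]
[363 347  25  37 722] [ 197.3 -226.3   45. ]  tool: [-242.6  142.6  142.9]
```

The crate's front edge mid is (517,-144), yaw ≈ -3°, at the ramp's foot and on its centreline. Now I'll go behind it with fingers spread across, leaning forward 12° to keep joint 6 in range.

Request:
move_arm(plan=[[[-22,-20,0],[0,0,0],0.6],[[-22,-20,0],[0,4,0],0.6],[[0,0,-20],[0,4,0],0.6],[[0,0,-40],[0,4,0],0.6],[[0,0,-40],[0,0,0],0.6],[[0,0,0],[0,0,0],0.6],[[0,0,0],[0,0,0],0.6]])

```text
clock: 22.92
eef_pos: [405.6, -137.3, 83.6]
tool_rot: [3.124, 0.22, -0.059]
force: [-0.3, 0.6, -0.0]
width: 51.1
gripper_force: 0.0
```

```bash
python3 st.py
```

```text
[ 405.6 -137.3   83.6] grasp [ 409.7 -137.2  102.1] rot [179.   12.6  -3.4] lean az 1.3 12.6 close az -93.2 q [ 0.3   0.67 -0.12  2.06  0.21  0.64 -1.61] w 51.0558737405647 0.0 F [-0.3  0.6 -0. ] t 22.925
```

Request:
move_arm(plan=[[[-2,0,-20],[0,-3,0],0.6],[[0,0,-20],[0,-3,0],0.6],[[0,0,-20],[0,0,0],0.6],[[0,0,0],[0,0,0],0.6],[[6,-0.4,0],[0,0,0],0.6],[[6,-0.4,0],[0,0,0],0.6],[[6,-0.4,0],[0,0,0],0.6],[[0,0,0],[0,0,0],0.6]])

```text
clock: 23.92
eef_pos: [422.7, -138.6, 23.4]
tool_rot: [3.13, 0.113, -0.058]
force: [-0.7, -0.2, -0.2]
width: 51.1
gripper_force: 0.0
```

```bash
python3 st.py
```

```text
[ 422.7 -138.6   23.4] grasp [ 424.9 -138.5   42.3] rot [179.3   6.5  -3.3] lean az 2.7 6.5 close az -93.3 q [ 0.29  0.76 -0.09  2.13  0.25  0.38 -1.65] w 51.14375001940283 0.0 F [-0.7 -0.2 -0.2] t 23.925
```

Request:
move_arm(plan=[[[7,-0.4,0],[0,0,0],0.6],[[7,-0.4,0],[0,0,0],0.6],[[7,-0.4,0],[0,0,0],0.6],[[7,-0.4,0],[0,0,0],0.6]])

```text
clock: 24.42
eef_pos: [450.4, -140.1, 23.2]
tool_rot: [3.13, 0.114, -0.058]
force: [-1.5, 0.2, -0.5]
width: 51.1
gripper_force: 0.6
```

```bash
python3 st.py
cat > cr.py <<'E'
from h import *
import sys
im,T=snap(sys.argv[1])
m=cv2.inRange(cv2.cvtColor(im,cv2.COLOR_BGR2HSV),(8,60,60),(28,255,255))
for c in cv2.findContours(m,0,1)[0]:
    if 700<cv2.contourArea(c)<15000:
        b=cv2.boxPoints(cv2.minAreaRect(c));print([onz("wrist",q,38,T)[:2].round(0).tolist() for q in b])
E
python3 cr.py w12; python3 sp.py w12
```

```text
[ 450.4 -140.1   23.2] grasp [ 452.5 -140.    42. ] rot [179.3   6.6  -3.3] lean az 2.5 6.6 close az -93.3 q [ 0.29  0.78 -0.1   2.05  0.24  0.44 -1.64] w 51.14549796941962 0.6454359611961991 F [-1.5  0.2 -0.5] t 24.425
[ 450.4 -140.1   23.2] [ 3.13   0.114 -0.058] [ 0.29  0.78 -0.1   2.05  0.24  0.44 -1.64] 24.43
[[453.0, -240.0], [452.0, -260.0], [362.0, -286.0], [364.0, -261.0]]
w12
[  0   0  71   8 289] [562.  -76.6  45. ]  tool: [104.6 -69.5 -34.8]
[224  57  64  32 294] [ 540.4 -145.4   45. ]  tool: [ 87.1   0.4 -32. ]
[ 215   79   85   66 3001] [ 527.4 -145.1   45. ]  tool: [ 74.2   0.9 -30.5]
[384 131  27  28 190] [ 510.4 -196.4   45. ]  tool: [ 60.3  53.1 -28.3]
[357 158  37  76 575] [ 488.5 -189.8   45. ]  tool: [ 38.2  47.8 -25.8]
[284 244  36  86 419] [ 454.3 -161.6   45. ]  tool: [  2.7  21.5 -22. ]
```

Request:
move_arm(plan=[[[8,-0.5,0],[0,0,0],0.6],[[8,-0.5,0],[0,0,0],0.6],[[8,-0.5,0],[0,0,0],0.6],[[8,-0.5,0],[0,0,0],0.6],[[8,-0.5,0],[0,0,0],0.6],[[8,-0.5,1],[0,0,0],0.6]])

```text
clock: 25.22
eef_pos: [498.0, -143.1, 24.2]
tool_rot: [3.13, 0.115, -0.058]
force: [-0.5, -0.0, 0.1]
width: 51.3
gripper_force: 0.8
```

```bash
python3 st.py; python3 -c "
from h import *
snap('w13')"; python3 sp.py w13
```

```text
[ 498.  -143.1   24.2] grasp [ 500.2 -143.    43.1] rot [179.3   6.6  -3.3] lean az 2.5 6.6 close az -93.3 q [ 0.28  0.81 -0.12  1.92  0.22  0.54 -1.63] w 51.251862122434744 0.7783835940063 F [-0.5 -0.   0.1] t 25.225
[ 498.  -143.1   24.2] [ 3.13   0.115 -0.058] [ 0.28  0.81 -0.12  1.92  0.22  0.54 -1.63] 25.23
w13
[ 66   0  42 125 340] [595.1 -93.1  45. ]  tool: [ 91.  -55.2 -32.1]
[ 212  101   89   49 1758] [ 570.  -148.4   45. ]  tool: [ 69.3   1.4 -29. ]
[111 346  40  38 635] [440.1 -73.6  45. ]  tool: [-63.8 -65.8 -14.3]
[363 347  39  37 845] [ 428.1 -207.1   45. ]  tool: [-68.   68.2 -12.3]
```

The crate follows. I'll lean the tool back as I continue up, to keep the hand clear of the leaf.

Request:
move_arm(plan=[[[6,-0.4,1],[0,-4,0],0.6],[[6,-0.4,1],[0,-4,0],0.6],[[6,-0.4,1],[0,-4,0],0.6],[[6,-0.4,1],[0,-4,0],0.6]])

```text
clock: 25.78
eef_pos: [512.5, -146.4, 26.0]
tool_rot: [3.137, -0.107, -0.058]
force: [-1.7, 0.5, 1.1]
width: 51.5
gripper_force: 1.2
```

```bash
python3 st.py; python3 -c "
from h import *
snap('w14')"; python3 sp.py w14
```

```text
[ 512.5 -146.4   26. ] grasp [ 510.5 -146.2   44.9] rot [179.7  -6.1  -3.3] lean az 174.1 6.1 close az -93.4 q [ 0.38  0.77 -0.22  2.09  0.63  0.23 -2.01] w 51.5003735797139 1.2052636092994362 F [-1.7  0.5  1.1] t 25.775
[ 512.5 -146.4   26. ] [ 3.137 -0.107 -0.058] [ 0.38  0.77 -0.22  2.09  0.63  0.23 -2.01] 25.77
w14
[219  92  59  27 309] [ 585.9 -147.8   45. ]  tool: [ 75.   -2.8 -11.1]
[ 194  260   79   95 4033] [ 487.1 -131.6   45. ]  tool: [-24.1 -13.2 -21.8]
[112 346  40  38 947] [460.3 -84.6  45. ]  tool: [-53.4 -58.5 -25.1]
```

Request:
move_arm(plan=[[[5,0.5,1],[0,3,0],0.6],[[7,0.5,1],[0,0,0],0.6],[[7,0.3,1],[0,0,0],0.6],[[7,0,1],[0,0,0],0.6]])

```text
clock: 26.32
eef_pos: [539.8, -144.7, 29.8]
tool_rot: [3.135, -0.056, -0.057]
force: [-1.0, 0.3, 0.6]
width: 51.2
gripper_force: 0.1
```

```bash
python3 st.py; python3 -c "
from h import *
snap('w15')"; python3 sp.py w15
```

```text
[ 539.8 -144.7   29.8] grasp [ 538.8 -144.5   48.8] rot [179.6  -3.2  -3.3] lean az 169.9 3.2 close az -93.3 q [ 0.41  0.8  -0.3   1.97  0.58  0.4  -1.96] w 51.190826291865626 0.1456693693762645 F [-1.   0.3  0.6] t 26.325
[ 539.8 -144.7   29.8] [ 3.135 -0.056 -0.057] [ 0.41  0.8  -0.3   1.97  0.58  0.4  -1.96] 26.32
w15
[ 194  252   95  103 5513] [ 513.3 -132.8   45. ]  tool: [-26.2 -10.3 -16.8]
[112 346  40  38 943] [482.1 -79.5  45. ]  tool: [-60.4 -61.7 -19. ]
```

Request:
move_arm(plan=[[[7,-0.4,1],[0,-1.5,0],0.6],[[7,-0.4,1],[0,-1.5,0],0.6],[[7,-0.4,0],[0,-1.5,0],0.6],[[7,-0.4,0],[0,-1.5,0],0.6],[[2,0,0],[0,0,0],0.6],[[0,0,0],[0,0,0],0.6]])

```text
clock: 27.12
eef_pos: [569.5, -146.4, 31.8]
tool_rot: [3.141, -0.16, -0.058]
force: [0.3, 1.0, 0.4]
width: 51.5
gripper_force: 0.0
```

```bash
python3 st.py; python3 -c "
from h import *
im,T=snap('w16')
s=cams.get_image('scene');cv2.imwrite('pics/s4.png',s)
cv2.imwrite('pics/c16.png',cv2.hconcat([cv2.resize(s[110:250,230:400],(400,330)),cv2.resize(im,(400,330))]))"
```

```text
[ 569.5 -146.4   31.8] grasp [ 566.5 -146.2   50.5] rot [180.   -9.2  -3.3] lean az 176.5 9.2 close az -93.3 q [ 0.39  0.79 -0.26  1.98  0.63  0.27 -2.01] w 51.4759168469856 0.0128884103389737 F [0.3 1.  0.4] t 27.125
[ 569.5 -146.4   31.8] [ 3.141 -0.16  -0.058] [ 0.39  0.79 -0.26  1.98  0.63  0.27 -2.01] 27.12
```

View pics/c16.png

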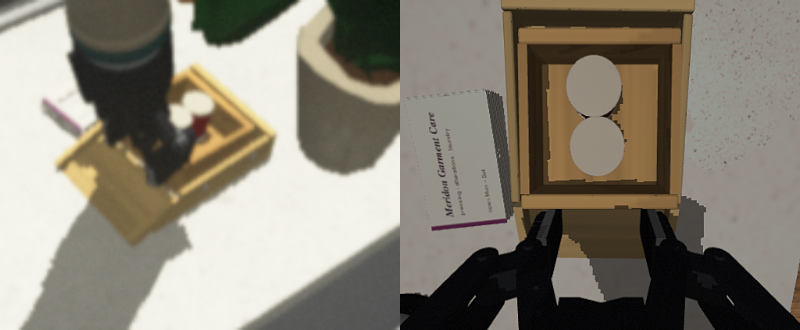

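The crate lies between the rails with both spools upright in it. I'll check numerically whether the rear has dropped behind the lip: edges at wrist crop front v≈28, rear v≈208.

Run:
```python
from h import *
T=np.load("pics/w16.npy")
im=cv2.imread("pics/w16.png")
f=lambda u,v:((u-400)*512/400,v*384/330)
for z in(48,57):
    Q=[onz("wrist",f(*q),z,T) for q in((519,28),(681,28),(680,207),(522,207))]
    print(z,[q[:2].round(1).tolist() for q in Q],"front w",np.linalg.norm(Q[0]-Q[1]).round(1),"rear w",np.linalg.norm(Q[2]-Q[3]).round(1),"len",np.linalg.norm((Q[0]+Q[1]-Q[2]-Q[3])/2).round(1))
```

```text
48 [[671.8, -110.1], [666.9, -196.3], [576.2, -195.5], [581.6, -101.6]] front w 86.3 rear w 94.0 len 90.6
57 [[668.9, -112.8], [664.3, -193.3], [579.6, -192.6], [584.6, -104.8]] front w 80.7 rear w 87.9 len 84.6
```

The rear rim looks about 9 mm high, still on the lip, so I'll push gently a little further.

Request:
move_arm(plan=[[[2,-0.1,0],[0,0,0],0.6],[[2,-0.1,0],[0,0,0],0.6],[[2,-0.1,0],[0,0,0],0.6],[[0,0,0],[0,0,0],0.6],[[0,0,0],[0,0,0],0.6]])

```text
clock: 27.85
eef_pos: [575.4, -146.8, 31.8]
tool_rot: [3.141, -0.16, -0.058]
force: [-0.0, 0.1, -0.4]
width: 51.1
gripper_force: 0.0
```

```bash
python3 st.py
cat > ed.py <<'E'
from h import *
import sys
n=sys.argv[1];im,T=snap(n)
g=cv2.GaussianBlur(cv2.cvtColor(im,cv2.COLOR_BGR2GRAY),(3,3),0).astype(float)
for a in ("w16",n):
    i=cv2.cvtColor(cv2.imread(f"pics/{a}.png"),cv2.COLOR_BGR2GRAY).astype(int)
    print(a,"cols",i[:60,215:245].mean(1).round().astype(int).tolist()); print(" rear",i[200:262,250:270].mean(1).round().astype(int).tolist())
    print(" row rear",i[232:238,140:165].mean(0).round().astype(int).tolist(),i[232:238,335:365].mean(0).round().astype(int).tolist())
E
python3 ed.py w17
```

```text
[ 575.4 -146.8   31.8] grasp [ 572.4 -146.6   50.5] rot [180.   -9.2  -3.3] lean az 176.5 9.2 close az -93.3 q [ 0.39  0.8  -0.27  1.97  0.63  0.29 -2.01] w 51.126760577079395 0.0 F [-0.   0.1 -0.4] t 27.85
[ 575.4 -146.8   31.8] [ 3.141 -0.16  -0.058] [ 0.39  0.8  -0.27  1.97  0.63  0.29 -2.01] 27.85
w16 cols [126, 126, 126, 126, 126, 127, 127, 128, 123, 109, 98, 81, 51, 36, 38, 38, 37, 37, 36, 37, 36, 37, 37, 36, 37, 38, 38, 39, 38, 35, 38, 83, 104, 99, 115, 121, 119, 119, 118, 118, 117, 117, 118, 118, 118, 118, 120, 118, 110, 102, 92, 63, 30, 35, 35, 35, 37, 37, 39, 40]
 rear [140, 137, 133, 129, 121, 110, 112, 112, 112, 116, 101, 44, 51, 54, 49, 28, 32, 35, 35, 35, 36, 36, 36, 37, 35, 36, 91, 103, 114, 125, 123, 122, 122, 121, 121, 120, 120, 120, 120, 119, 122, 112, 106, 44, 60, 61, 61, 61, 60, 60, 60, 60, 59, 59, 59, 59, 59, 59, 59, 59, 58, 57]
 row rear [71, 64, 68, 78, 86, 87, 81, 83, 87, 89, 85, 83, 77, 61, 53, 92, 113, 121, 123, 122, 122, 123, 122, 122, 122] [108, 108, 107, 108, 108, 108, 107, 108, 108, 107, 107, 107, 108, 107, 108, 108, 108, 108, 107, 96, 86, 95, 106, 98, 8
[... 154 characters left out ...]
05, 87, 57, 36, 38, 38, 38, 38, 36, 33, 49, 90, 116, 122, 124, 123, 122, 122, 122, 121, 121, 121, 121, 121, 122, 123, 121, 110, 99, 82, 57, 31, 34, 34, 35, 36]
 rear [141, 141, 141, 137, 134, 131, 130, 67, 25, 34, 37, 38, 38, 38, 38, 39, 39, 39, 40, 42, 42, 41, 37, 62, 108, 112, 123, 125, 124, 123, 122, 121, 120, 119, 119, 119, 120, 124, 70, 55, 54, 55, 56, 56, 55, 56, 56, 58, 59, 60, 61, 62, 62, 61, 61, 61, 61, 62, 60, 61, 61, 60]
 row rear [66, 66, 71, 100, 116, 116, 114, 114, 114, 113, 112, 104, 94, 71, 42, 34, 37, 37, 37, 36, 33, 48, 96, 120, 122] [108, 107, 108, 108, 107, 107, 107, 108, 108, 108, 107, 109, 105, 91, 89, 104, 112, 117, 115, 114, 114, 113, 113, 108, 87, 64, 72, 72, 72, 72]
```

Run:
```python
from h import *
T=np.load("pics/w17.npy")
for z in(48,57):
    a,b=[onz("wrist",q,z,T) for q in((161,235),(348.5,235))];r=onz("wrist",(258,237.7),z,T);f=onz("wrist",(230,34.5),z,T)
    print(z,"rear w",np.linalg.norm(a-b),"rear mid",r[:2],"front",f[:2],"len",r[0]-f[0])
```

```text
48 rear w 86.92979868958737 rear mid [ 586.31646727 -149.32460151] front [ 675.23932506 -142.66413774] len -88.92285779684062
57 rear w 81.241307359231 rear mid [ 589.36748597 -149.46645157] front [ 672.47143112 -143.24183364] len -83.10394514234213
```

Request:
move_arm(plan=[[[-15,1,2],[0,0,0],0.6],[[-35,2,10],[0,0,0],0.6],[[-45,3,20],[0,3,0],0.6],[[-45,3,35],[0,3,0],0.6],[[-20,0,45],[0,3,0],0.6],[[0,0,40],[0,0,0],0.6],[[0,0,0],[0,0,0],0.6]])

```text
clock: 28.78
eef_pos: [417.2, -138.4, 186.2]
tool_rot: [3.13, -0.009, -0.059]
force: [1.4, 0.4, 1.0]
width: 51.4
gripper_force: 0.0
```

```bash
python3 st.py
python3 - <<'E'
from h import *
im=cams.get_image("scene");cv2.imwrite("pics/s5.png",im)
t=cams.get_image("top");cv2.imwrite("pics/t5.png",t)
# rows of top image through rear/front edges
print("predict top px: crate level rear-right/left z48",proj("top",(584,-191,48)),proj("top",(589,-103,48)))
print("scene level corners: front-left",proj("scene",(674,-108,48)),"rear-left",proj("scene",(584,-103,48)),"rear-left if on lip",proj("scene",(584,-103,57)))
for z in(40,):
  t0=cv2.imread("pics/top0.png")
  for nm,x0,y0,w,h in(("bell",178,198,46,44),("cards",214,135,30,46),("decoy",226,251,20,20)):
    print(nm,"mean diff",cv2.absdiff(t0[y0:y0+h,x0:x0+w],t[y0:y0+h,x0:x0+w]).mean())
E
```

```text
[ 417.2 -138.4  186.2] grasp [ 417.  -138.2  205.2] rot [179.3  -0.5  -3.4] lean az 125.5 0.8 close az -93.4 q [ 0.74  0.47 -0.68  2.13  0.48  0.69 -1.9 ] w 51.42659560490146 0.0 F [1.4 0.4 1. ] t 28.775
predict top px: crate level rear-right/left z48 (np.float64(293.32240797263705), np.float64(163.34419282684428)) (np.float64(253.84361587359663), np.float64(161.7049813852899))
scene level corners: front-left (np.float64(310.891813802723), np.float64(139.0296626376028)) rear-left (np.float64(279.49697670809417), np.float64(157.99491221140224)) rear-left if on lip (np.float64(279.6540050585041), np.float64(155.19737702836488))
bell mean diff 11.042490118577074
cards mean diff 12.032125603864735
decoy mean diff 51.31333333333333
```

The crate is level and seated: rear rim width 87, length 89 at z=48, about 8 mm behind the lip. A quick numeric check that the bell, cards and decoy are unmoved.

Run:
```python
import cv2,numpy as np
for n,b in(("scene0","s5"),("top0","t5")):
    A=cv2.imread(f"pics/{n}.png",0);B=cv2.imread(f"pics/{b}.png",0)
    R={"bell":(183,146,37,36),"cards":(248,136,44,30),"decoy":(177,194,20,26)} if n=="scene0" else {"bell":(182,200,38,38),"cards":(216,137,28,44),"decoy":(226,251,20,20)}
    for k,(x,y,w,h) in R.items():
        r=cv2.matchTemplate(B[y-12:y+h+12,x-12:x+w+12],A[y:y+h,x:x+w],cv2.TM_CCOEFF_NORMED);_,v,_,p=cv2.minMaxLoc(r);print(n,k,round(v,2),(p[0]-12,p[1]-12))
```

```text
scene0 bell 0.73 (0, 0)
scene0 cards 0.81 (2, 0)
scene0 decoy 1.0 (0, 0)
top0 bell 1.0 (0, 0)
top0 cards 1.0 (0, 0)
top0 decoy 0.39 (0, 0)
```

Nothing else has moved (each object matches at zero shift in a clear view). Handing in.

```bash
python3 -c "
from cell import ctrl
print(ctrl.finish_job())"
```

```text
the job is handed in; nothing more can be done
None
```

The job is handed in at about 29 s: my last measurements show the crate flat in the bay behind the lip with both spools upright inside, and the bell, cards and blue look-alike unmoved.

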